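Press a cabinet foot into the corner of a gluing jig

ROBOT

A 7-joint arm with a two-finger parallel gripper is mounted at the origin on the work surface. World frame = base frame: x ahead of the robot, y to its left, z up, the work surface at z = 0. Lengths are in mm, angles in rad, forces in N, time in s.
With the tool pointing down it reaches from about 425 to 950 mm from the base axis. Payload 4.7 kg.
Tool frame: the origin (TCP) lies at the centre of the arm's flange, where the gripper is bolted on; the fingertips stand 173 mm ahead of it and the grasp point (between the pads) lies 155 mm ahead of it; z points along the fingers, y is the line along which they close (so a half turn about z gives the same grasp; the last joint's range is limited). The gripper opens to 85 mm and grips with 20 to 120 N. Pads are 22 mm wide; open, the fingers measure 114 mm over their backs; the gripper's body (76 mm by 85 mm) begins 54 mm behind the grasp point. The pads swing forward as they close: fully open they stand 13 mm farther back than shut.
Start: joints at [1.074, 0.469, -0.049, 1.532, 0.024, 1.141, -0.082], TCP at [304.408, -602.467, 404.735] pointing down, gripper open.
Joint ranges: [-2.59, 2.59], [-0.33, 1.99], [-1.39, 1.29], [0.1, 2.45], [-1.04, 4.18], [0.21, 1.99], [-2.66, 2.66]. Speed limits (rad/s): [2.57, 2.57, 3.14, 3.14, 3.14, 3.14, 3.14].

INTERFACE

Orientations are given as a unit quaternion [w, x, y, z].
In Python, from rig import r gives the robot as it stands.
- The arm moves only by the tool step_arm, never from a script. Its argument "plan" is a list of rows, each a list of 4 numbers: the shift along the tool's x, y, z in cm, then the turn about the tool's z in rad. In form: [[tx, ty, tz, spin], ...]. A call has exactly 5 rows; each row is the pose to reach, as a shift and turn from the pose commanded when the call began, along the tool's axes at that moment; what a row does not reach only later rows make up. A row lasts 1/10 s, in which the tool goes at most 50 mm and 8.59 degrees, less where a joint would pass 70% of its speed; a pose out of reach is approached as far as the arm can. A call with a gripper value outside its range is refused whole. "fingers" is the opening, from 0 (shut) to 1 (fully open), set as the call begins (left out, the last holds). The fingers move at their own pace and stop on an object; the grip force is fixed at half the most. Time passes only in rows, so rows that repeat a pose let the fingers close, or fill a call up. It gives the time, the measured TCP pose, the force, the opening and the grip force at its end, in the units of the state.
- r.get_obs(): the state, without advancing time (a new reading comes with each control period).
- r.grab_frame(name): name is "scene" or "top"; returns the picture (480x640x3 uint8, red, green, blue); there is no depth.
- r.camera_info(name): a dict with "fx", "fy", "cx", "cy" (pixels), "D" ([k1, k2, p1, p2, k3] as OpenCV has them; the pictures are not rectified), "R" (3x3) and "t" (3): a world point X has camera coordinates R X + t. Camera axes: x right, y down, z forward; pixel columns grow to the right and rows downward; lengths in mm; the calibration is good to about 2 mm. A picture is of the moment at which its call begins. camera_info takes no time and is no camera call.
- r.job_done(): hands the job in; it is judged then, once.
Trained networks look in the newest picture that a camera, given by its name, has taken for a name from the list of things; names that differ only in an ending like _2 or _b are one class to them, and where a whole thing is asked for, a point or a joint stands for the part that bears it (a point fixed in the world has none). Each returns a list of dicts, best first, with "p" (0 to 1); they miss things now and then, are a little off and sometimes report something else, mostly with a low value. They report only what shows in the picture. A call takes as long as a camera call. They do not tell look-alikes from the thing itself.
- r.recognise(camera, target): "uv" ([column, row] in pixels, amid what is visible of it).
- r.regions_of(camera, target): "mask" (480x640 bool, what is visible of it) and "uv" ([column, row] in pixels, amid what is visible of it).
The state is a dict: "clock": time; "qpos": joint angles; "joint_velocities": joint speeds; "effort": joint torques, N m; "position": TCP position; "eef_rot": TCP orientation; "wrist_force": force on the tool from outside, world axes, zero at the start; "torque": the same for the moment, N m; "width": finger opening in mm; "gripper_force": force on a finger pad.
Only numpy, scipy, OpenCV 4.12 (cv2) and the standard library are available. Lean on these libraries where they do the work, as an engineer would, in place of code of your own. Each camera call takes 0.05 s, during which the arm holds its last target. There are 200 camera calls.

TASK

Blow the jig clean first: press the black plunger of the small air valve all the way down to its stop and let it spring back up. Then pick up the oblong wooden cabinet foot, stand it on the jig's plywood bed with its long side along the long fence, and press it firmly (about 5 N or more each way) into the corner so that it is flat on the bed and flush against both aluminium fences at once; finish while still holding it pressed there, without letting go. Leave the other things on the bench where they are.

Things in the scene. Friction and masses are not known exactly. Their poses are not given: they have to be found in the camera images.
- square_foot: the oblong wooden cabinet foot to be seated: a plain block 80 x 50 x 60 mm (x, y, z) with two dark screw holes in its top, about 0.17 kg, starting upright on the bench; origin at the centre of its underside, x along its 80 mm side, z up. It looks the same after a half turn.
- jig: gluing jig screwed to the bench: plywood bed 220 x 180 mm (x, y), 18 mm thick, with two aluminium fences 15 mm high and thick on top, forming an inside corner towards its +x, +y (far left as the robot sees it). Origin at the centre of the bed's underside, on the bench. Fully seated, the foot's origin lies at x = +45, y = +45, z = +18 mm in this frame, its long side along x.
- jig_corner (a point): the inside corner of the two fences, on the bed's top face; at x = +85, y = +70, z = +18 mm in the jig's frame; axes as the jig's
- long_fence: the long aluminium fence, 185 x 15 x 15 mm (x, y, z), along the jig's x on its +y side; its stop face looks to the jig's -y at y = +70 mm; origin at the centre of its underside; axes as the jig's
- short_fence: the short aluminium fence, 15 x 120 x 15 mm (x, y, z), along the jig's y on its +x side; its stop face looks to the jig's -x at x = +85 mm; origin at the centre of its underside; axes as the jig's
- plunger_top (a point): centre of the top of the air valve's plunger head: a black mushroom head 38 mm across on a small aluminium block (44 mm square on a 64 x 56 mm steel foot) screwed to the bench; the head's top stands 78 mm above the bench when up and moves down with the head; z up
- plunger (a joint): how far the plunger is pressed (m): 0 up, 0.014 fully down at its rigid stop. A spring pushes it back up: 3 N at the start, 6.5 N at the stop
- round_foot: turned round wooden foot, a bystander: cone-shaped, 55 mm across at the top, 40 mm at the underside, 60 mm tall; origin at the centre of its underside
- tape_roll: paper ring (roll of masking tape), bystander, 90 mm across, 25 mm high; origin at the centre of its underside
- screw_jar: glass jar with steel cap, bystander, 60 mm across, 80 mm high; origin at the centre of its underside
- screwdriver: screwdriver lying flat, bystander; origin on the bench under its middle, its x axis points along it to the tip
- hammer: hammer lying flat, bystander, about 300 mm long; origin on the bench under its middle, handle towards its -x
- batten: wooden batten lying flat, bystander, 260 x 35 x 25 mm (x, y, z); origin at the centre of its underside
Not all that is in view belongs to the job. What is meant by the part that bears plunger_top is not red, and is the smaller of those in its own colour.

How it is judged (in metres and radians):
On the way, in this order (a step that is already met when the one before it is completed fails the run):
1. the plunger is pressed down to its stop (value of joint plunger above 0.0125 m), for 0.1 s.
2. the plunger has sprung back up (value of joint plunger below 0.003 m), for 0.1 s.
3. the square foot is seated in the corner (x of square_foot in the frame of jig between 0.042 and 0.048 m and y of square_foot in the frame of jig between 0.042 and 0.048 m and z of square_foot in the frame of jig below 0.022 m and angle between the x axis of square_foot and the x axis of jig, either way round below 0.045 rad and angle between square_foot's own z axis and vertical below 0.05 rad), for 0.2 s.
At the end, for the whole second after the job is handed in: Oblong foot in the corner: within 3 mm of each fence, squared within 0.045 rad, upright within 0.05 rad, on the bed within 4 mm, at rest, pressed with over 3 N against each fence at the same time and held by the fingers (over 3 N); plunger up again within 3 mm (all of step 3 and contact force between square_foot and long_fence above 3 N and contact force between square_foot and short_fence above 3 N and contact force between square_foot and the fingers above 3 N and linear speed of square_foot below 0.02 m/s and value of joint plunger below 0.003 m); the arm keeps its last pose, push and grip.
It fails at once if one of the other things on the bench is moved more than 40 mm (distance of any of round_foot, tape_roll, screw_jar, screwdriver, hammer, batten from where it was at the start of the episode above 0.04 m).
It also fails if it takes over 58 s, if anything falls off the work surface, if the arm or the gripper's body presses on something with over 40 N, if the wrist force passes 120 N, or if a joint passes its speed limit or range.

## Working session

There is one attempt and no reset: what is moved stays moved. The work goes in short steps, Python scripts to look and compute and a tool call to move; the robot and the scene stay as the last step left them, time stands still between calls to the robot, and variables do not carry over. Pictures are saved under pics/ and viewed, at most 10 in all, crops included, and the job is handed in when it is done.

Besides the shell and the picture viewer there is one more tool, called after "Call:" as name(argument=value, ...), one argument or row to a line, values as JSON. step_arm: Moves the arm, as the interface text tells. Its arguments: {"type":"object","properties":{"plan":{"type":"array"},"fingers":{"type":"number"}},"required":["plan"]}

```bash
mkdir -p pics; ls
cat > h.py <<'E'
import numpy as np,cv2
from rig import r
def K(c):
    i=r.camera_info(c);return i,np.array([[i['fx'],0,i['cx']],[0,i['fy'],i['cy']],[0,0,1.]])
def w(c,uv,z):
    i,k=K(c);n=cv2.undistortPoints(np.array([[uv]],float),k,np.array(i['D'],float))[0,0]
    R=np.array(i['R']);t=np.array(i['t']);d=R.T@np.array([n[0],n[1],1]);o=-R.T@t
    return o+d*(z-o[2])/d[2]
def px(c,X):
    i,k=K(c);return cv2.projectPoints(np.array(X,float).reshape(-1,1,3),cv2.Rodrigues(np.array(i['R'],float))[0],np.array(i['t'],float),k,np.array(i['D'],float))[0][:,0]
def save(c,n):
    f=r.grab_frame(c);cv2.imwrite(f'pics/{n}.png',f[:,:,::-1]);return f
E
python3 - <<'E'
from h import *
for c in('top','scene'):
    save(c,c+'0')
    i=r.camera_info(c);R=np.array(i['R']);print(c,(-R.T@np.array(i['t'])).round(),R[2].round(2))
    for n in('square_foot','plunger_top','jig','long_fence','short_fence','round_foot','tape_roll','screw_jar','screwdriver','hammer','batten'):
        print(n,[(np.round(d['uv']).tolist(),round(d['p'],2)) for d in r.recognise(c,n)[:5]])
o=r.get_obs();print(o)
E
```

```text
pics
top [ 482.    9. 1045.] [ 0.08 -0.03 -1.  ]
square_foot [([362.0, 317.0], 0.7), ([269.0, 126.0], 0.69), ([425.0, 286.0], 0.65), ([197.0, 252.0], 0.25)]
plunger_top [([454.0, 354.0], 0.92), ([293.0, 342.0], 0.78), ([348.0, 254.0], 0.71), ([513.0, 240.0], 0.44)]
jig [([232.0, 250.0], 0.97), ([118.0, 272.0], 0.41)]
long_fence [([194.0, 251.0], 0.98), ([420.0, 207.0], 0.69)]
short_fence [([222.0, 208.0], 0.84)]
round_foot [([419.0, 211.0], 0.93), ([222.0, 210.0], 0.63), ([347.0, 252.0], 0.34)]
tape_roll [([365.0, 306.0], 0.71)]
screw_jar [([336.0, 166.0], 0.68)]
screwdriver [([266.0, 126.0], 0.58)]
hammer [([120.0, 272.0], 0.97)]
batten [([510.0, 238.0], 0.67)]
scene [1075. -421. 1068.] [-0.43  0.34 -0.84]
square_foot [([228.0, 265.0], 0.8)]
plunger_top [([187.0, 220.0], 0.82), ([303.0, 244.0], 0.46), ([300.0, 174.0], 0.41), ([432.0, 163.0], 0.24)]
jig [([377.0, 211.0], 0.98)]
long_fence [([396.0, 195.0], 0.85), ([175.0, 349.0], 0.51)]
short_fence [([401.0, 227.0], 0.72)]
round_foot [([268.0, 310.0], 0.8)]
tape_roll [([268.0, 218.0], 0.71)]
screw_jar [([356.0, 303.0], 0.63), ([396.0
[... 169 characters left out ...]
0941, -0.04858797,  1.53251803,  0.02409855,
        1.14100006, -0.08229267]), 'joint_velocities': array([ 5.77044864e-05,  2.34787218e-04, -4.03875841e-04,  1.55618855e-03,
        7.11130552e-04, -5.74638580e-04,  1.13183575e-03]), 'effort': array([ 1.05269031e-03, -5.10182655e+01, -4.64808766e-02, -2.38011324e+01,
        1.08418486e-02,  9.68144413e-04, -7.88887718e-06]), 'position': array([ 304.41154833, -602.46055816,  404.72081081]), 'eef_rot': array([1.95173011e-05, 9.72767412e-01, 2.31783436e-01, 2.25599821e-05]), 'wrist_force': array([ 0.15337843,  1.02472812, -0.10289695]), 'torque': array([-0.00011724,  0.00687839, -0.04123649]), 'gripper_force': 0.0, 'width': 85.26393959098793}
```

View pics/top0.png

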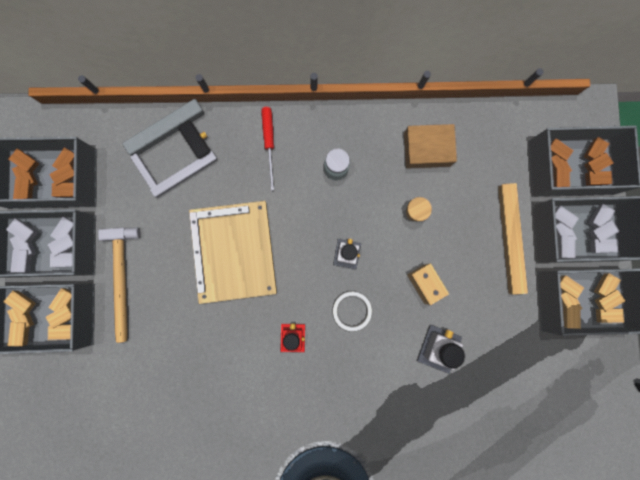

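View pics/scene0.png

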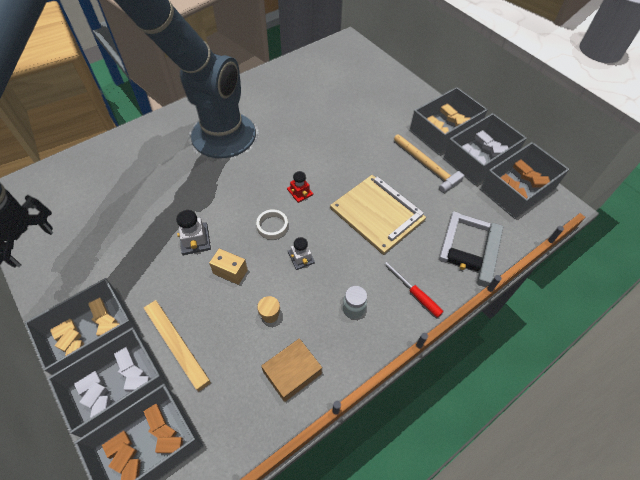

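Top view: the plunger candidates are the red valve (291,340), the small aluminium valve (348,252) and the large aluminium one (452,354). By the description I choose the small aluminium one at (348,252). The foot is the block with two holes at (430,284); the brown plain block at (431,145) is not it. The jig is around (232,250), with its corner at upper left (195,210).

Run:
```python
from h import *
f=cv2.imread('pics/top0.png')
def crop(u,v,hw,hh,s): return cv2.resize(f[v-hh:v+hh,u-hw:u+hw],None,fx=s,fy=s,interpolation=cv2.INTER_CUBIC)
a=crop(232,252,50,60,5)  #500x600 origin 182,192
b=crop(430,285,25,25,6)
c=crop(348,252,25,25,6)
out=np.zeros((600,800,3),np.uint8);out[:,:500]=a;out[:300,500:]=b;out[300:,500:]=c
cv2.imwrite('pics/c0.png',out)
r.grab_frame('top');r.grab_frame('scene')
for c_,n in(('top','square_foot'),('top','plunger_top'),('top','long_fence'),('top','short_fence'),('scene','plunger_top'),('scene','square_foot')):
    for d in r.regions_of(c_,n):
        m=d['mask'].astype(np.uint8);q=cv2.findContours(m,0,2)[0];q=max(q,key=cv2.contourArea)
        print(c_,n,round(d['p'],2),np.round(d['uv'],1),m.sum(),cv2.minAreaRect(q), w(c_,d['uv'],70).round(0))
```

```text
top square_foot 0.82 [429.5 284.6] 981 ((427.38232421875, 284.4705810546875), (37.90118408203125, 26.925277709960938), 59.03623962402344) [ 466. -247.   70.]
top plunger_top 0.64 [452.  355.4] 537 ((451.5, 355.5), (25.0, 25.0), 90.0) [ 311. -289.   70.]
top plunger_top 0.51 [348.2 252.1] 202 ((348.5, 252.5), (15.0, 15.0), 90.0) [543. -69.  70.]
top plunger_top 0.5 [291.7 341.5] 233 ((291.0000305175781, 341.5000305175781), (16.26345443725586, 16.26345443725586), 45.0) [351.  60.  70.]
top plunger_top 0.22 [265.2 126.2] 413 ((267.6172790527344, 128.4069061279297), (43.26669692993164, 10.463730812072754), 85.2363510131836) [833. 110.  70.]
top long_fence 0.77 [196.4 254.9] 665 ((196.98187255859375, 252.56149291992188), (79.98141479492188, 9.694716453552246), 83.23382568359375) [545. 265.  70.]
top long_fence 0.36 [116.5 270.2] 1607 ((118.5, 284.5), (113.0, 41.0), 90.0) [517. 437.  70.]
top short_fence 0.67 [196.9 248.5] 596 ((197.30198669433594, 252.01983642578125), (78.70743560791016, 7.960297107696533), 84.2894058227539) [559. 264.  70.]
top short_fence 0.59 [218.3 210.5] 375 ((222.01541137695312, 212.62310791015625), (7.442083835601807, 52.71476364135742), 82.87498474121094) [643. 217.  70.]
top short_fence 0.46 [419.9 209.1] 454 ((418.0, 209.0), (22.0, 24.0), 90.0) [ 635. -234.   70.]
top short_fence 0.38 [427.4 285.1] 1050 ((427.3823547363281, 284.4705810546875), (39.616172790527344, 27.611270904541016), 59.036251068115234) [ 465. -242.   70.]
scene plunger_top 0.6 [184.  215.6] 295 ((186.0, 218.5), (17.0, 20.0), 90.0) [ 280. -271.   70.]
scene plunger_top 0.59 [305.9 242. ] 131 ((301.0, 243.5), (11.0, 12.0), 90.0) [548. -52.  70.]
scene square_foot 0.82 [232.8 267.4] 894 ((228.25497436523438, 265.7082214355469), (37.044342041015625, 26.50586700439453), 25.20112419128418) [ 500. -248.   70.]
```

View pics/c0.png

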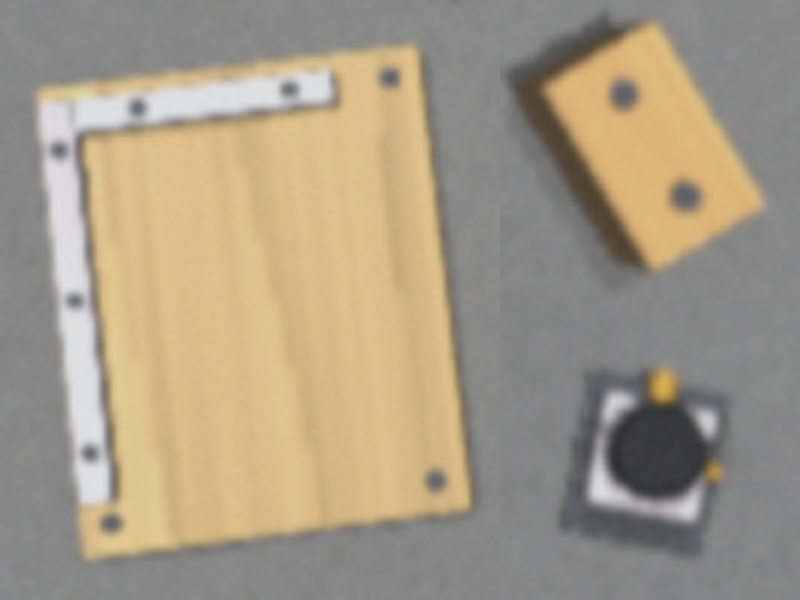

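The crop confirms the small grey aluminium valve, with its head centre at crop (658,450). The two-hole foot and the L-shaped fences with their inside corner at crop (82,132) are also clear.

Run:
```python
from h import *
def A(x,y,u0,v0,s): return [u0+(x+.5)/s-.5, v0+(y+.5)/s-.5]
bed=np.array([w('top',A(x,y,182,192,5),18)[:2] for x,y in((38,92),(418,45),(472,510),(85,558))])
print('bed +x+y,+x-y,-x-y,-x+y\n',bed.round(1),bed.mean(0).round(1),[round(float(np.linalg.norm(bed[i]-bed[i-1])),1) for i in range(4)])
d=(bed[0]+bed[1]-bed[2]-bed[3]);e=(bed[0]+bed[3]-bed[1]-bed[2]);y1=np.arctan2(d[1],d[0]);y2=np.arctan2(-e[0],e[1]);print('yaw',y1,y2)
y=(y1+y2)/2;R=np.array([[np.cos(y),-np.sin(y)],[np.sin(y),np.cos(y)]]);c=bed.mean(0)
print('corner',c+R@[85,70],'seat',c+R@[45,45])
ft=np.array([w('top',A(x,y,405,260,6),60)[:2] for x,y in((152,20),(265,203),(155,270),(40,85),(123,95),(185,197))])
print('foot',ft.round(1),ft[:4].mean(0),ft[4:].mean(0),[round(float(np.linalg.norm(ft[i]-ft[(i+1)%4])),1) for i in range(4)])
for a,b in((0,1),(3,2),(4,5)):
    q=ft[a]-ft[b];print(np.arctan2(q[1],q[0]))
pt=w('top',A(158,150,323,227,6),78);print('plunger',pt, px('scene',pt), w('scene',[301,243.5],74))
for p in [(45,45),(85,70)]: print(px('scene',np.r_[c+R@p,18]))
from scipy.spatial.transform import Rotation as Ro
q=r.get_obs()['eef_rot'];print(Ro.from_quat(np.r_[q[1:],q[0]]).as_matrix().round(3))
```

```text
bed +x+y,+x-y,-x-y,-x+y
 [[654.1 295.2]
 [672.2 118.2]
 [454.1  97. ]
 [437.5 274.3]] [554.5 196.2] [217.6, 177.9, 219.1, 178.1]
yaw 0.09664491982360413 0.09784536062097983
corner [632.28544696 274.0853442 ] seat [594.90172892 245.31978102]
foot [[ 514.  -253. ]
 [ 444.7 -291.9]
 [ 421.2 -249.5]
 [ 490.8 -209.8]
 [ 486.3 -240.7]
 [ 447.8 -262.1]] [ 467.68006573 -251.04434491] [ 467.02783322 -251.40648471] [79.4, 48.5, 80.2, 49.0]
0.5119599835864871
0.5183677029727404
0.5064571857043331
plunger [543.13509619 -70.14081154  78.        ] [[299.24490257 242.55579819]] [546.12628387 -66.71144767  74.        ]
[[397.832998   212.02595298]]
[[413.77894606 215.67076525]]
[[ 0.893  0.451  0.   ]
 [ 0.451 -0.893 -0.   ]
 [ 0.     0.    -1.   ]]
```

Call:
step_arm(
  plan=[
    [3.5, -2.8, 0, 0],
    [7.4, -6.0, 0, 0],
    [11.3, -9.2, 0, 0],
    [15.2, -12.3, 0, 0],
    [19.1, -15.5, 0, 0],
  ],
  fingers=0,
)

```text
clock: 2.1
position: [405.1, -377.2, 405.0]
eef_rot: [0.0, 0.973, 0.232, 0.0]
wrist_force: [1.2, -0.2, 0.3]
width: 12.1
gripper_force: 0.0
```

Call:
step_arm(
  plan=[
    [3.9, -3.2, 0, 0],
    [7.8, -6.4, 0, 0],
    [11.7, -9.5, 0, 0],
    [15.6, -12.6, 0, 0],
    [19.5, -15.8, 0, 0],
  ],
)

```text
clock: 2.6
position: [507.4, -149.1, 405.2]
eef_rot: [0.0, 0.973, 0.232, 0.0]
wrist_force: [1.5, -0.0, 0.1]
width: -0.7
gripper_force: 0.0
```

Call:
step_arm(
  plan=[
    [3.4, -2.8, 4, 0],
    [6.8, -5.49, 8, 0],
    [6.8, -5.49, 10, 0],
    [6.8, -5.49, 12, 0],
    [6.8, -5.49, 12, 0],
  ],
)

```text
clock: 3.1
position: [541.9, -70.7, 281.9]
eef_rot: [-0.001, 0.973, 0.232, -0.003]
wrist_force: [-1.1, 0.0, 0.3]
width: -0.3
gripper_force: 0.0
```

Call:
step_arm(
  plan=[
    [0, 0, 1.5, 0],
    [0, 0, 2.5, 0],
    [0, 0, 3.3, 0],
    [0, 0, 3.8, 0],
    [0, 0, 3.8, 0],
  ],
)

```text
clock: 3.6
position: [543.1, -71.8, 247.1]
eef_rot: [0.0, 0.973, 0.232, 0.0]
wrist_force: [-0.1, -1.4, 3.2]
width: -0.3
gripper_force: 1.9
```

Call:
step_arm(
  plan=[
    [0, 0, 0.3, 0],
    [0, 0, 0.6, 0],
    [0, 0, 0.8, 0],
    [0, 0, 0.9, 0],
    [0, 0, 0.9, 0],
  ],
)

```text
clock: 4.1
position: [543.1, -71.8, 238.1]
eef_rot: [0.0, 0.973, 0.232, 0.0]
wrist_force: [-1.6, -2.8, 5.9]
width: -0.4
gripper_force: 3.0
```

Call:
step_arm(
  plan=[
    [0, 0, 0.15, 0],
    [0, 0, 0.3, 0],
    [0, 0, 0.4, 0],
    [0, 0, 0.4, 0],
    [0, 0, 0.4, 0],
  ],
)

```text
clock: 4.6
position: [543.3, -71.6, 237.2]
eef_rot: [0.001, 0.973, 0.231, 0.0]
wrist_force: [-7.2, -2.8, 27.4]
width: -0.1
gripper_force: 14.0
```

Call:
step_arm(
  plan=[
    [0, 0, -1.5, 0],
    [0, 0, -3.5, 0],
    [0, 0, -5.0, 0],
    [0, 0, -5.0, 0],
    [0, 0, -5.0, 0],
  ],
)

```text
clock: 5.1
position: [542.6, -71.1, 283.2]
eef_rot: [-0.0, 0.973, 0.232, -0.0]
wrist_force: [0.3, 0.4, -0.5]
width: 0.3
gripper_force: 0.0
```

```bash
cat >> h.py <<'E'
from scipy.spatial.transform import Rotation as Ro
def go(x,y,z,yaw=None):
    o=r.get_obs();q=o['eef_rot'];M=Ro.from_quat(np.r_[q[1:],q[0]]).as_matrix()
    cy=np.arctan2(M[1,0],M[0,0]);print('t',o['clock'],'at',o['position'].round(1),'yaw',round(cy,4),'F',o['wrist_force'].round(1),'w',round(o['width'],1))
    print('shift cm',(M.T@(np.array([x,y,z])-o['position'])/10).round(2),'spin',None if yaw is None else round(cy-yaw,3))
E
python3 -c "
from h import *
go(467.4,-251.2,280,.512)"
```

```text
t 5.1 at [542.6 -71.1 283.2] yaw 0.468 F [ 0.3  0.4 -0.5] w 0.3
shift cm [-14.84  12.68   0.32] spin -0.044
```

Call:
step_arm(
  plan=[
    [-3.7, 3.2, 0, -0.01],
    [-7.4, 6.4, 0, -0.02],
    [-11.1, 9.5, 0, -0.04],
    [-14.84, 12.68, 0.3, -0.044],
    [-14.84, 12.68, 0.3, -0.044],
  ],
  fingers=1,
)

```text
clock: 5.6
position: [463.4, -258.5, 278.7]
eef_rot: [0.0, 0.969, 0.247, -0.003]
wrist_force: [0.1, -0.4, 0.2]
width: 72.3
gripper_force: 0.0
```

```bash
python3 -c "
from h import *
go(467.4,-251.2,280,.512)
f=save('top','t1')[235:335,365:495];g=save('scene','s1')[180:310,150:300]
a=cv2.resize(f,(520,400));b=cv2.resize(g,(280,243));o=np.zeros((400,800,3),np.uint8);o[:,:520]=a;o[:243,520:]=b
cv2.imwrite('pics/c1.png',o[:,:,::-1])
go(467.4,-251.2,280,.512)"
```

```text
t 5.6 at [ 463.4 -258.5  278.7] yaw 0.4991 F [ 0.1 -0.4  0.2] w 72.3
shift cm [ 0.7  -0.45 -0.13] spin -0.013
t 5.7 at [ 466.6 -252.5  279.3] yaw 0.5083 F [ 1.4  0.1 -0.9] w 84.9
shift cm [ 0.14 -0.07 -0.07] spin -0.004
```

View pics/c1.png

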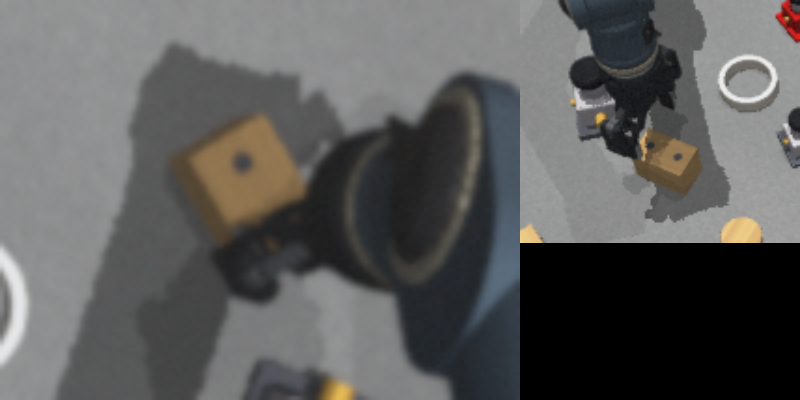

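```bash
python3 -c "
from h import *
go(467.4,-251.2,197,.512)
o=r.get_obs();q=o['eef_rot'];M=Ro.from_quat(np.r_[q[1:],q[0]]).as_matrix();p=o['position']
P=[p+M@[0,s*42,160] for s in(-1,0,1)]+[[467,-251,60]]
print(((px('scene',P)-[150,180])*280/150+[520,0]).round(), ((px('top',P)-[365,235])*4).round())"
```

```text
t 5.7 at [ 466.6 -252.5  279.3] yaw 0.5083 F [ 1.4  0.1 -0.9] w 84.9
shift cm [ 0.15 -0.06  8.23] spin -0.004
[[669. 105.]
 [653. 129.]
 [636. 154.]
 [661. 151.]] [[225. 239.]
 [292. 198.]
 [360. 157.]
 [260. 196.]]
```

Call:
step_arm(
  plan=[
    [0.1, -0.06, 2.5, 0],
    [0.1, -0.06, 5, 0],
    [0.1, -0.06, 7.2, 0],
    [0.1, -0.06, 8.2, 0],
    [0.1, -0.06, 8.2, 0],
  ],
)

```text
clock: 6.2
position: [468.3, -248.7, 197.2]
eef_rot: [-0.001, 0.967, 0.254, -0.001]
wrist_force: [-0.0, 0.2, 0.2]
width: 85.3
gripper_force: 0.0
```

Call:
step_arm(
  plan=[
    [0, 0, 0, 0],
    [0, 0, 0, 0],
    [0, 0, 0, 0],
    [0, 0, 0, 0],
    [0, 0, 0, 0],
  ],
  fingers=0,
)

```text
clock: 6.7
position: [468.8, -250.5, 200.0]
eef_rot: [0.001, 0.967, 0.253, 0.001]
wrist_force: [-0.0, 0.5, 7.2]
width: 49.0
gripper_force: 63.6
```

Call:
step_arm(
  plan=[
    [0, 0, 0, 0],
    [0, 0, 0, 0],
    [0, 0, 0, 0],
    [0, 0, 0, 0],
    [0, 0, 0, 0],
  ],
)

```text
clock: 7.2
position: [468.8, -250.6, 200.0]
eef_rot: [0.001, 0.967, 0.253, 0.001]
wrist_force: [-0.0, 0.8, 5.9]
width: 49.1
gripper_force: 63.6
```

Call:
step_arm(
  plan=[
    [0, 0, -3, 0],
    [0, 0, -6.5, 0],
    [0, 0, -10, 0],
    [0, 0, -12, 0],
    [0, 0, -12, 0],
  ],
)

```text
clock: 7.7
position: [468.8, -250.8, 321.7]
eef_rot: [0.002, 0.967, 0.253, 0.002]
wrist_force: [0.9, -1.1, -1.6]
width: 48.8
gripper_force: 62.9
```

```bash
python3 -c "
from h import *
go(576.9,223.5,320,.097)"
```

```text
t 7.7 at [ 468.8 -250.8  321.7] yaw 0.5114 F [ 0.9 -1.1 -1.6] w 48.8
shift cm [ 32.63 -36.08   0.08] spin 0.414
```

Call:
step_arm(
  plan=[
    [2.2, -2.4, 0, 0],
    [4.9, -5.4, 0, 0],
    [7.7, -8.5, 0, 0],
    [10.5, -11.6, 0, 0],
    [13.3, -14.7, 0, 0],
  ],
)

```text
clock: 8.2
position: [511.5, -55.7, 317.2]
eef_rot: [-0.0, 0.967, 0.253, -0.001]
wrist_force: [0.7, -0.3, -2.4]
width: 49.2
gripper_force: 62.9
```

Call:
step_arm(
  plan=[
    [2.8, -3.1, 0, 0.08],
    [5.6, -6.2, 0, 0.16],
    [8.4, -9.3, 0, 0.24],
    [11.2, -12.4, 0, 0.33],
    [14.0, -15.5, 0, 0.414],
  ],
)

```text
clock: 8.7
position: [557.9, 147.8, 316.8]
eef_rot: [0.001, 0.999, 0.047, -0.001]
wrist_force: [0.6, 0.1, -2.3]
width: 49.2
gripper_force: 62.9
```

Call:
step_arm(
  plan=[
    [0, 0, 0, 0],
    [0, 0, 0, 0],
    [0, 0, 0, 0],
    [0, 0, 0, 0],
    [0, 0, 0, 0],
  ],
)

```text
clock: 9.2
position: [558.3, 145.0, 318.5]
eef_rot: [0.0, 0.999, 0.048, -0.0]
wrist_force: [0.3, 0.6, -0.5]
width: 49.1
gripper_force: 62.9
```

```bash
python3 -c "
from h import *
go(576.9,223.5,240,.097)"
```

```text
t 9.2 at [558.3 145.  318.5] yaw 0.0955 F [ 0.3  0.6 -0.5] w 49.1
shift cm [ 2.6  -7.64  7.84] spin -0.002
```

Call:
step_arm(
  plan=[
    [1, -3, 1, 0],
    [2.1, -6, 3, 0],
    [2.6, -7.6, 6, 0],
    [2.6, -7.6, 7.8, 0],
    [2.6, -7.6, 7.8, 0],
  ],
)

```text
clock: 9.7
position: [575.7, 224.0, 237.8]
eef_rot: [0.001, 0.999, 0.049, -0.003]
wrist_force: [-0.3, -0.9, -2.2]
width: 49.1
gripper_force: 62.9
```

```bash
python3 -c "
from h import *
f=save('top','t2')[180:320,160:300];g=save('scene','s2')[140:270,310:450]
o=np.zeros((400,800,3),np.uint8);o[:,:400]=cv2.resize(f,(400,400));o[:371,400:]=cv2.resize(g,(400,371))
cv2.imwrite('pics/c2.png',o[:,:,::-1])
go(576.9,223.5,240,.097)"
```

```text
t 9.8 at [577.1 223.8 240.9] yaw 0.0963 F [ 0.7 -1.3 -1.3] w 49.3
shift cm [-0.03  0.03  0.09] spin -0.001
```

View pics/c2.png

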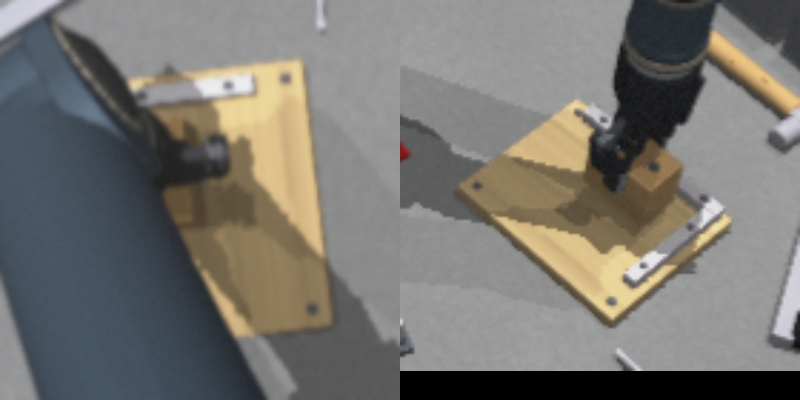

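The foot is held upright above the bed, square to the fences and short of both of them (at about (640,180) in the right half). Lowering now until contact.

Call:
step_arm(
  plan=[
    [0, 0, 0.6, 0],
    [0, 0, 1.2, 0],
    [0, 0, 1.7, 0],
    [0, 0, 2.0, 0],
    [0, 0, 2.0, 0],
  ],
)

```text
clock: 10.3
position: [576.6, 224.6, 220.2]
eef_rot: [0.0, 0.999, 0.049, -0.0]
wrist_force: [-0.7, 0.6, -2.2]
width: 49.3
gripper_force: 62.9
```

Call:
step_arm(
  plan=[
    [0, 0, 0.1, 0],
    [0, 0, 0.2, 0],
    [0, 0, 0.3, 0],
    [0, 0, 0.3, 0],
    [0, 0, 0.3, 0],
  ],
)

```text
clock: 10.8
position: [576.8, 224.8, 218.1]
eef_rot: [-0.0, 0.999, 0.049, 0.0]
wrist_force: [-1.6, -0.1, 0.9]
width: 49.2
gripper_force: 63.1
```

Call:
step_arm(
  plan=[
    [0, 0, 0.1, 0],
    [0.5, -0.5, 0.1, 0],
    [1.0, -1.0, 0.1, 0],
    [1.5, -1.5, 0.1, 0],
    [1.7, -1.7, 0.1, 0],
  ],
)

```text
clock: 11.3
position: [592.2, 242.9, 218.0]
eef_rot: [0.001, 0.999, 0.049, -0.0]
wrist_force: [-5.7, -4.3, 12.2]
width: 49.2
gripper_force: 64.5
```

Call:
step_arm(
  plan=[
    [0, -0.1, 0, 0],
    [0, -0.2, 0, 0],
    [0, -0.3, 0, 0],
    [0, -0.4, 0, 0],
    [0, -0.4, 0, 0],
  ],
)

```text
clock: 11.8
position: [592.7, 245.8, 218.1]
eef_rot: [0.001, 0.999, 0.048, 0.001]
wrist_force: [0.0, -4.7, 6.6]
width: 49.3
gripper_force: 64.1
```

Call:
step_arm(
  plan=[
    [0, -0.1, 0, 0],
    [0, -0.2, 0, 0],
    [0, -0.2, 0, 0],
    [0, -0.2, 0, 0],
    [0, -0.2, 0, 0],
  ],
)

```text
clock: 12.3
position: [592.6, 247.9, 218.0]
eef_rot: [0.001, 0.999, 0.048, 0.001]
wrist_force: [-0.3, -3.7, 6.5]
width: 49.3
gripper_force: 64.1
```

Call:
step_arm(
  plan=[
    [0.1, 0, 0, 0],
    [0.2, 0, 0, 0],
    [0.3, 0, 0, 0],
    [0.4, 0, 0, 0],
    [0.4, 0, 0, 0],
  ],
)

```text
clock: 12.8
position: [594.6, 248.9, 218.1]
eef_rot: [0.002, 0.999, 0.049, -0.001]
wrist_force: [-7.0, -4.3, 12.3]
width: 49.2
gripper_force: 64.7
```

Call:
step_arm(
  plan=[
    [0, -0.1, 0, 0],
    [0, -0.2, 0, 0],
    [0, -0.3, 0, 0],
    [0, -0.3, 0, 0],
    [0, -0.3, 0, 0],
  ],
)

```text
clock: 13.3
position: [594.7, 249.7, 218.2]
eef_rot: [0.004, 0.999, 0.049, -0.002]
wrist_force: [-7.0, -9.7, 14.8]
width: 49.3
gripper_force: 65.0
```

Call:
step_arm(
  plan=[
    [0.1, 0, 0, 0],
    [0.2, 0, 0, 0],
    [0.2, 0, 0, 0],
    [0.2, 0, 0, 0],
    [0.2, 0, 0, 0],
  ],
)

```text
clock: 13.8
position: [595.4, 250.0, 218.2]
eef_rot: [0.004, 0.999, 0.049, -0.004]
wrist_force: [-10.9, -10.0, 19.0]
width: 49.0
gripper_force: 65.6
```

Call:
step_arm(
  plan=[
    [0.1, -0.1, 0, 0],
    [0.2, -0.2, 0, 0],
    [0.2, -0.2, -0.1, 0],
    [0.2, -0.2, -0.1, 0],
    [0.2, -0.2, -0.1, 0],
  ],
)

```text
clock: 14.3
position: [596.6, 250.7, 218.5]
eef_rot: [0.006, 0.999, 0.049, -0.005]
wrist_force: [-14.1, -13.1, 18.4]
width: 49.5
gripper_force: 65.3
```

```bash
python3 -c "
from h import *
f=save('top','t3')[180:320,160:300];g=save('scene','s3')[150:250,340:450]
o=np.zeros((600,800,3),np.uint8);o[:,:660]=cv2.resize(g,(660,600),interpolation=cv2.INTER_CUBIC);o[:140,660:]=f
cv2.imwrite('pics/c3.png',o[:,:,::-1])
go(594.9,245.3,218,.097);print(r.get_obs()['torque'])
a=.097;print('F jig', np.array([[np.cos(a),np.sin(a)],[-np.sin(a),np.cos(a)]])@r.get_obs()['wrist_force'][:2])"
```

```text
t 14.4 at [596.6 250.7 218.5] yaw 0.0971 F [-13.4 -12.5  19.4] w 49.2
shift cm [-0.22  0.52  0.05] spin 0.0
[-2.71911139  2.7774542   0.38200172]
F jig [-14.5437977  -11.11802041]
```

View pics/c3.png

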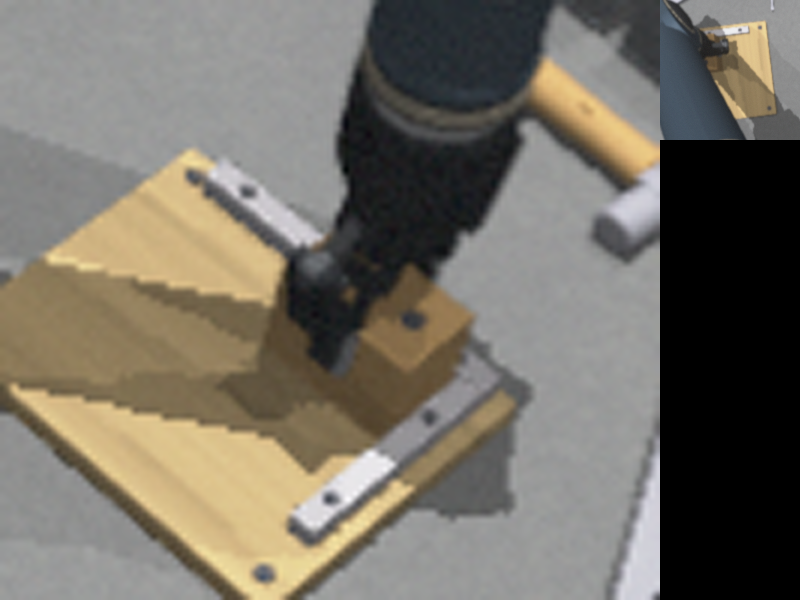

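The foot is against the short fence (right, about (430,400)) and right up at the long fence behind the gripper. I'll take off some down force to make sure the side forces come from the fences and not from friction.

Call:
step_arm(
  plan=[
    [0, 0, -0.1, 0],
    [0, 0, -0.2, 0],
    [0, 0, -0.2, 0],
    [0, 0, -0.2, 0],
    [0, 0, -0.2, 0],
  ],
)

```text
clock: 14.9
position: [597.5, 250.6, 218.6]
eef_rot: [0.005, 0.999, 0.048, -0.004]
wrist_force: [-6.1, -10.6, 5.9]
width: 49.2
gripper_force: 63.9
```

```bash
python3 -c "
from h import *
go(594.9,245.3,218,.097);o=r.get_obs();q=o['eef_rot'];print(Ro.from_quat(np.r_[q[1:],q[0]]).as_matrix().round(3)[:,2])
a=.097;print('F jig', np.array([[np.cos(a),np.sin(a)],[-np.sin(a),np.cos(a)]])@o['wrist_force'][:2])"
```

```text
t 14.9 at [597.5 250.6 218.6] yaw 0.097 F [ -6.1 -10.6   5.9] w 49.2
shift cm [-0.31  0.5   0.07] spin -0.0
[-0.008 -0.011 -1.   ]
F jig [-7.12998351 -9.9855033 ]
```

Call:
step_arm(
  plan=[
    [0.1, 0, 0, 0],
    [0.2, 0, 0, 0],
    [0.3, 0, 0, 0],
    [0.3, 0, 0, 0],
    [0.3, 0, 0, 0],
  ],
)

```text
clock: 15.4
position: [598.7, 250.9, 218.6]
eef_rot: [0.006, 0.999, 0.049, -0.007]
wrist_force: [-13.4, -10.5, 12.7]
width: 49.2
gripper_force: 64.9
```

Call:
step_arm(
  plan=[
    [0.1, 0, 0, 0],
    [0.2, 0, 0, 0],
    [0.2, 0, 0, 0],
    [0.2, 0, 0, 0],
    [0.2, 0, 0, 0],
  ],
)

```text
clock: 15.9
position: [599.4, 251.2, 218.7]
eef_rot: [0.007, 0.999, 0.049, -0.009]
wrist_force: [-17.5, -13.2, 16.0]
width: 49.3
gripper_force: 65.3
```

Call:
step_arm(
  plan=[
    [0, 0, -0.1, 0],
    [0, 0, -0.15, 0],
    [0, 0, -0.15, 0],
    [0, 0, -0.15, 0],
    [0, 0, -0.15, 0],
  ],
)

```text
clock: 16.4
position: [599.5, 251.1, 218.8]
eef_rot: [0.007, 0.999, 0.049, -0.009]
wrist_force: [-14.7, -10.9, 7.7]
width: 49.2
gripper_force: 64.1
```

```bash
python3 -c "
from h import *
go(594.9,245.3,218,.097);o=r.get_obs();q=o['eef_rot'];print(Ro.from_quat(np.r_[q[1:],q[0]]).as_matrix().round(3)[:,2])
a=.097;print('F jig', np.array([[np.cos(a),np.sin(a)],[-np.sin(a),np.cos(a)]])@o['wrist_force'][:2])"
```

```text
t 16.4 at [599.5 251.1 218.8] yaw 0.0973 F [-14.7 -10.9   7.7] w 49.2
shift cm [-0.51  0.53  0.1 ] spin 0.0
[-0.017 -0.014 -1.   ]
F jig [-15.63958732  -9.4490385 ]
```

```bash
python3 -c "
from h import *
g=save('scene','s4')[170:230,370:450]
o=cv2.resize(g,(800,600),interpolation=cv2.INTER_CUBIC)
cv2.imwrite('pics/c4.png',o[:,:,::-1])
y=.097;R=np.array([[np.cos(y),-np.sin(y)],[np.sin(y),np.cos(y)]]);c=np.array([554.5,196.2])
for n,p,z in(('foot top +x+y',(85,70),78),('top +x-y',(85,20),78),('fence end in',(85,-35),33),('fence end out',(100,-35),33),('outer corner',(100,85),33),('bed +x-y',(110,-90),18),('bed ++',(110,90),18),('foot bottom +-',(85,20),18)):
  print(n,((px('scene',np.r_[c+R@p,z])[0]-[370,170])*10+4.5).round())"
```

```text
foot top +x+y [483. 335.]
top +x-y [365. 430.]
fence end in [206. 631.]
fence end out [245. 665.]
outer corner [526. 434.]
bed +x-y [129. 828.]
bed ++ [553. 476.]
foot bottom +- [328. 555.]
```

View pics/c4.png

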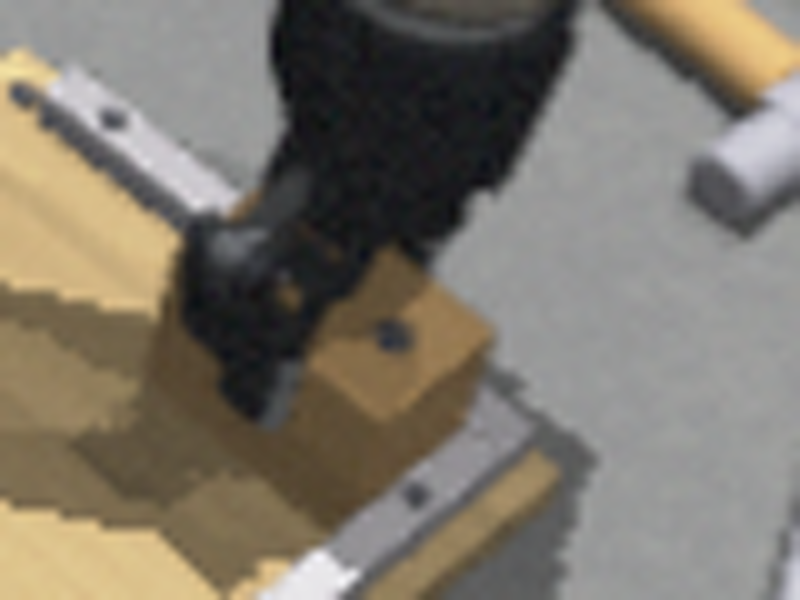

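The foot's top corners (493,332) and (382,422) sit where a seated foot should be relative to the fence corner at (537,432). Both side forces hold at 9–15 N with only 8 N down, so I'm handing in.

```bash
python3 -c "
from h import *
print(r.job_done())"
```

```text
the job is handed in; nothing more can be done
None
```

I pressed the small aluminium valve's plunger to its stop and let it spring back. I then handed in with the oblong foot still gripped, flat on the bed and pressed into the corner at about 16 N on the short fence and 9 N on the long fence, by wrist force. No verdict was returned.

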